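# Kit the head-unit connector plugs and clip in the completion tag

### The job

Collect the finished connector plugs, the ones with a white lock bar on top, from the foam pad and stand each upright in the caddy bin of its own colour; leave the unfinished plugs, with an empty black slot, where they are. When all three are in, clip the orange tag upright into the caddy's socket, pressing it fully home until its tabs catch. Let go of everything at the end.

Things in the scene. Friction and masses are not known exactly. Their poses are not given: they have to be found in the camera images.
- plug_blue_mid (a point): blue plastic connector plug with the white lock bar along the middle of its top, between two rows of small black openings: a block 44 (its x) x 26 (its y) x 34 mm tall, about 40 g, standing free on the white foam pad (3 mm thick); this point is its centre, 17 mm above its underside. Grasp across the 26 mm sides.
- plug_yellow_mid (a point): yellow plastic connector plug with the white lock bar along the middle of its top, between two rows of small black openings: a block 44 (its x) x 26 (its y) x 34 mm tall, about 40 g, standing free on the white foam pad (3 mm thick); this point is its centre, 17 mm above its underside. Grasp across the 26 mm sides.
- plug_green_mid (a point): green plastic connector plug with the white lock bar along the middle of its top, between two rows of small black openings: a block 44 (its x) x 26 (its y) x 34 mm tall, about 40 g, standing free on the white foam pad (3 mm thick); this point is its centre, 17 mm above its underside. Grasp across the 26 mm sides.
- bare_blue_mid (a point): unfinished blue plug, the look-alike: same block, 44 x 26 x 34 mm tall, same colour and openings, but a black empty slot where the white lock bar should be; stays on the pad. Point: its centre, 17 mm above its underside.
- bare_yellow_mid (a point): unfinished yellow plug, the look-alike: same block, 44 x 26 x 34 mm tall, same colour and openings, but a black empty slot where the white lock bar should be; stays on the pad. Point: its centre, 17 mm above its underside.
- tag_mid (a point): orange clip-in tag, 52 mm tall, on the pad: head 40 (its x) x 22 (y) x 28 mm tall with white top patch, on a 26 x 18 mm stem 24 mm long. White sprung tabs at the stem's x ends, 35 mm over both, upper edges 11 mm above the underside. Point: centre, 26 mm above the underside. Grasp the head's 22 mm sides with fingertips 26 mm or more above the underside, to clear the socket. Half-turn symmetric.
- bin_blue: square blue open bin in the grey caddy tray, 76 x 76 mm outside, 70 x 70 mm inside, fixed; origin: centre of its underside; its floor is 3 mm and its rim 11 mm above the origin; x and y along its sides. The tray (190 mm square) holds 3 bins and the socket, two by two, 86 mm apart.
- bin_yellow: square yellow open bin in the grey caddy tray, 76 x 76 mm outside, 70 x 70 mm inside, fixed; origin: centre of its underside; its floor is 3 mm and its rim 11 mm above the origin; x and y along its sides. The tray (190 mm square) holds 3 bins and the socket, two by two, 86 mm apart.
- bin_green: square green open bin in the grey caddy tray, 76 x 76 mm outside, 70 x 70 mm inside, fixed; origin: centre of its underside; its floor is 3 mm and its rim 11 mm above the origin; x and y along its sides. The tray (190 mm square) holds 3 bins and the socket, two by two, 86 mm apart.
- socket: fixed clip socket in the tray: grey block 56 x 52 x 26 mm tall on a black 76 mm square base; origin: centre of its underside. White funnel, 39 (x) x 32 (y) mm at the top, narrows to a 29 x 22 mm slot; the tag's x goes along the socket's x. Tabs meet the ledges 12 mm above home; about 6 to 14 N pushes them past. Home: tag underside 3 mm, centre 29 mm, top 55 mm above the origin.

How it is judged:
On the way, in this order (a step that is already met when the one before it is completed fails the run):
1. all three finished plugs stand released in the bins of their colours, and the tag is not yet clipped in (x of plug_blue_mid in the frame of bin_blue between -0.03 and 0.03 m and y of plug_blue_mid in the frame of bin_blue between -0.03 and 0.03 m and z of plug_blue_mid in the frame of bin_blue between 0.015 and 0.0225 m and angle between each of plug_blue_mid, plug_yellow_mid, plug_green_mid's own z axis and vertical below 0.12 rad and x of plug_yellow_mid in the frame of bin_yellow between -0.03 and 0.03 m and y of plug_yellow_mid in the frame of bin_yellow between -0.03 and 0.03 m and z of plug_yellow_mid in the frame of bin_yellow between 0.015 and 0.0225 m and x of plug_green_mid in the frame of bin_green between -0.03 and 0.03 m and y of plug_green_mid in the frame of bin_green between -0.03 and 0.03 m and z of plug_green_mid in the frame of bin_green between 0.015 and 0.0225 m and contact force between each of plug_blue, plug_yellow, plug_green and the fingers below 0.1 N and not (horizontal distance between tag_mid and socket below 0.005 m and z of tag_mid in the frame of socket between 0.026 and 0.0312 m and angle between tag_mid's own z axis and vertical below 0.08 rad and angle between the x axis of tag_mid and the x axis of socket, either way round below 0.2 rad)), for 0.2 s.
2. the tag is pressed home in the socket (horizontal distance between tag_mid and socket below 0.005 m and z of tag_mid in the frame of socket between 0.026 and 0.0312 m and angle between tag_mid's own z axis and vertical below 0.08 rad and angle between the x axis of tag_mid and the x axis of socket, either way round below 0.2 rad), for 0.2 s.
At the end, for the whole second after the job is handed in: Each finished plug stands upright (0.12 rad) on the floor of its colour's bin, centre within 30 mm of the bin's along each side; the tag is within 2.2 mm of fully home, 5 mm of the socket's centre, upright (0.08 rad); both unfinished plugs within 20 mm of their starts; all released, at rest (all of step 2 and x of plug_blue_mid in the frame of bin_blue between -0.03 and 0.03 m and y of plug_blue_mid in the frame of bin_blue between -0.03 and 0.03 m and z of plug_blue_mid in the frame of bin_blue between 0.015 and 0.0225 m and angle between each of plug_blue_mid, plug_yellow_mid, plug_green_mid's own z axis and vertical below 0.12 rad and x of plug_yellow_mid in the frame of bin_yellow between -0.03 and 0.03 m and y of plug_yellow_mid in the frame of bin_yellow between -0.03 and 0.03 m and z of plug_yellow_mid in the frame of bin_yellow between 0.015 and 0.0225 m and x of plug_green_mid in the frame of bin_green between -0.03 and 0.03 m and y of plug_green_mid in the frame of bin_green between -0.03 and 0.03 m and z of plug_green_mid in the frame of bin_green between 0.015 and 0.0225 m and linear speed of each of plug_blue, plug_yellow, plug_green, tag below 0.01 m/s and angular speed of each of plug_blue, plug_yellow, plug_green, tag below 0.15 rad/s and distance of each of bare_blue_mid, bare_yellow_mid from where it was at the start of the episode below 0.02 m); the robot touches nothing.
It fails at once if the unfinished blue plug is moved from its place by more than 20 mm (distance of bare_blue_mid from where it was at the start of the episode above 0.02 m).
It fails at once if the unfinished yellow plug is moved from its place by more than 20 mm (distance of bare_yellow_mid from where it was at the start of the episode above 0.02 m).
It also fails if it takes over 112 s, if anything falls off the work surface, if the arm or the gripper's body presses on something with over 40 N, if the wrist force passes 120 N, or if a joint passes its speed limit or range.

### The arm

A 6-joint arm with a two-finger parallel gripper is mounted at the origin on the work surface. World frame = base frame: x ahead of the robot, y to its left, z up, the work surface at z = 0. Lengths are in m, angles in rad, forces in N, time in s.
With the tool pointing down it reaches from about 0.425 to 0.95 m from the base axis. Payload 3.5 kg.
Tool frame: the origin (TCP) lies on the centre line of the jaws, within the pads' length; the fingertips stand 14 mm ahead of it and the grasp point (between the pads) lies 5 mm behind it (ctrl.finger_overhang is the distance from the TCP to the fingertips, in m); z points along the fingers, y is the line along which they close (so a half turn about z gives the same grasp; the last joint's range is limited). The gripper opens to 85 mm and grips with 20 to 120 N. Pads are 22 mm wide; open, the fingers measure 114 mm over their backs; the gripper's body (76 mm by 85 mm) begins 54 mm behind the grasp point. The pads swing forward as they close: fully open they stand 13 mm farther back than shut.
Start: joints at [-1.342, 0.286, 1.577, -0, 1.279, -0.15], TCP at [0.25, -0.627, 0.245] pointing down, gripper open.
Joint ranges: [-2.77, 2.77], [-0.9, 2.22], [0.21, 2.48], [-1.53, 4.67], [0.24, 2.81], [-2.84, 2.84]. Speed limits (rad/s): [2.79, 2.79, 3.14, 3.14, 3.14, 3.14].

### API

Orientations are given as a unit quaternion [x, y, z, w].
In Python, from plant import ctrl gives the robot as it stands.
- The arm moves only by the tool send_rows, never from a script. Its argument "moves" is text: rows parted by semicolons, each of 7 numbers parted by spaces: the turn, a rotation vector about the tool's x, y, z in units of 360 degrees (1.0 is 360 degrees), then the shift along the tool's x, y, z in units of 20 cm (1.0 is 20 cm), then the gripper's target within -1 to 1 (fully open at 1, half-way at 0, shut at -1). A call has 1 to 12 rows; each row is the pose to reach, as a shift and turn from the pose commanded when the call began, along the tool's axes at that moment, turning the shorter way round; what a row does not reach only later rows make up. A row lasts 1/8 s, in which the tool goes at most 62.5 mm and 10.7 degrees, less where a joint would pass 70% of its speed; a pose out of reach is approached as far as the arm can. A call with a number of a shift or a turn outside -1 to 1 is refused whole. A call with a gripper value outside its range is refused whole. The fingers move at their own pace and stop on an object; "newtons" is the grip in N (left out, the last holds). Time passes only in rows, so rows that repeat a pose let the fingers close. It gives the time, the measured TCP pose, the force, the opening and the grip force at its end, in the units of the state.
- ctrl.get_state(): the state, without advancing time (a new reading comes with each control period).
- ctrl.read_camera(name): name is "scene" or "top" or "wrist"; returns a dict with "image" (420x560x3 uint8, red, green, blue), "fovy" (degrees; the focal length in pixels is half the picture's height over the tangent of half this angle, whatever the lens; pixels are square), "cx", "cy" (the principal point, pixels), "extrinsics" (4x4, takes a point from camera to world coordinates). Camera axes: x right, y up, looking along -z (the intrinsics and any distortion apply to the point x, -y, -z); pixel columns grow to the right and rows downward; lengths in m; the calibration is good to about 2 mm. A picture is of the moment at which its call begins. There is no depth.
- ctrl.sign_off(): hands the job in; it is judged then, once.
The state is a dict: "time": time; "qpos": joint angles; "dq": joint speeds; "joint_efforts": joint torques, N m; "eef_pos": TCP position; "tcp_rot": TCP orientation; "contact_force": force on the tool from outside, world axes, zero at the start; "wrist_torque": the same for the moment, N m; "opening": opening from 0.0 (shut) to 1.0 (fully open); "finger_force": force on a finger pad.
Only numpy, scipy, OpenCV 4.12 (cv2) and the standard library are available. Lean on these libraries where they do the work, as an engineer would, in place of code of your own. Each camera call takes 0.05 s, during which the arm holds its last target. There are 200 camera calls.

## Working session

There is one attempt and no reset: what is moved stays moved. The work goes in short steps, Python scripts to look and compute and a tool call to move; the robot and the scene stay as the last step left them, time stands still between calls to the robot, and variables do not carry over. Pictures are saved under pics/ and viewed, at most 14 in all, crops included, and the job is handed in when it is done.

Besides the shell and the picture viewer there is one more tool, called as name(argument=value, ...) on one line, values as JSON. send_rows: Moves the arm, as the interface text tells. Its arguments: {"type":"object","properties":{"moves":{"type":"string"},"newtons":{"type":"number"}},"required":["moves"]}

```bash
ls; mkdir -p pics
python3 - <<'E'
from plant import ctrl
import cv2
for n in ("top","scene"):
    r=ctrl.read_camera(n); cv2.imwrite(f"pics/{n}0.png",r["image"][:,:,::-1])
    print(n,r["fovy"],r["cx"],r["cy"],r["extrinsics"].round(4).tolist() if hasattr(r["extrinsics"],'round') else r["extrinsics"],[k for k in r])
s=ctrl.get_state();print(s, ctrl.finger_overhang)
E
```

```text
pics
top 51.15262881226848 282.7254296311685 205.94441781171923 [[-0.0248, 0.982, -0.1874, 0.3348], [-0.9996, -0.0262, -0.0048, -0.0062], [-0.0096, 0.1872, 0.9823, 1.1105], [0.0, 0.0, 0.0, 1.0]] ['image', 'fovy', 'cx', 'cy', 'extrinsics']
scene 50.47000347146068 273.16902684544027 207.11590368609058 [[-0.729, -0.4698, 0.4978, 0.9888], [0.6844, -0.5111, 0.5199, 0.4981], [0.0102, 0.7198, 0.6942, 0.703], [0.0, 0.0, 0.0, 1.0]] ['image', 'fovy', 'cx', 'cy', 'extrinsics']
{'time': 0.1, 'qpos': array([-1.34197288e+00,  2.87133591e-01,  1.57806947e+00, -8.14797756e-06,
        1.27861096e+00, -1.50012588e-01]), 'dq': array([-0.00199059, -0.00134625, -0.0032903 ,  0.00083354, -0.00029757,
       -0.00072516]), 'joint_efforts': array([ 5.69871681e-04, -4.07298088e+01, -2.93700027e+01, -1.46652364e-04,
        3.38814141e-03,  9.22303684e-06]), 'eef_pos': array([ 0.24952575, -0.6265587 ,  0.24402675]), 'tcp_rot': array([ 9.82113154e-01,  1.88288394e-01, -4.76524807e-05, -1.10966411e-03]), 'contact_force': array([-0.89215359, -0.07121167,  0.46163015]), 'wrist_torque': array([-0.06114831, -0.09552682,  0.00824527]), 'finger_force': 0.0, 'opening': 1.0029894548437692} 0.014
```

View pics/top0.png

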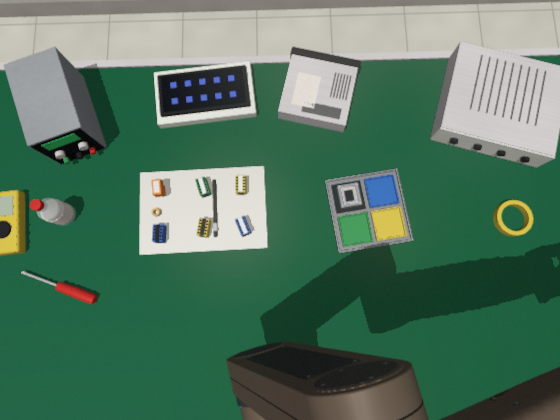

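View pics/scene0.png

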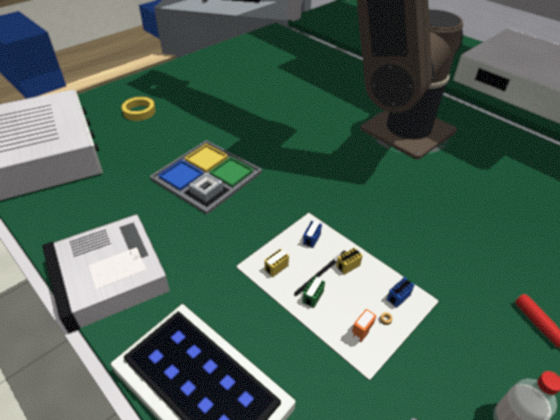

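The top view shows the pad at (140–267, 168–252). On it are the tag at (158,187), green at (203,187), yellow plugs at (241,185) and (204,227), and blue plugs at (243,226) and (159,233). The caddy is at about (369,210), with its socket at (349,195). The scene view shows the same layout. I'll zoom in and check the wrist camera.

```bash
cat > h.py <<'E'
import numpy as np, cv2
from plant import ctrl
from scipy.spatial.transform import Rotation as R
def cam(n):
    r=ctrl.read_camera(n); r["hsv"]=cv2.cvtColor(r["image"],cv2.COLOR_RGB2HSV)
    r["f"]=210/np.tan(np.radians(r["fovy"])/2); return r
def cast(r,px,z):
    "pixels (n,2) -> world points on plane z"
    px=np.atleast_2d(px).astype(float); E=np.array(r["extrinsics"])
    d=np.c_[(px[:,0]-r["cx"])/r["f"],-(px[:,1]-r["cy"])/r["f"],-np.ones(len(px))]@E[:3,:3].T
    o=E[:3,3]; return o+d*((z-o[2])/d[:,2])[:,None]
def blobs(r,lo,hi,amin,z):
    m=cv2.inRange(r["hsv"],lo,hi)
    m=cv2.morphologyEx(m,cv2.MORPH_CLOSE,np.ones((3,3)))
    out=[]
    for c in cv2.findContours(m,cv2.RETR_EXTERNAL,cv2.CHAIN_APPROX_NONE)[0]:
        if cv2.contourArea(c)<amin: continue
        w=(cast(r,c[:,0],z)[:,:2]*1000).astype(np.float32)
        (x,y),(a,b),t=cv2.minAreaRect(w)
        if a<b: a,b,t=b,a,t+90
        out.append((c[:,0].mean(0).round(0).tolist(),round(x,1),round(y,1),round(a,1),round(b,1),round((t+90)%180-90,1)))
    return out
E
python3 - <<'E'
from h import *
r=cam("top")
im=r["image"][:,:,::-1]
a=cv2.resize(im[160:260,130:280],None,fx=4,fy=4,interpolation=cv2.INTER_CUBIC)
b=cv2.resize(im[160:260,315:425],None,fx=4,fy=4,interpolation=cv2.INTER_CUBIC)[:, :440]
w=cam("wrist"); w_=cv2.resize(w["image"][:,:,::-1],(0,0),fx=0.5,fy=0.5)
cv2.imwrite("pics/c1.png",a)
cv2.imwrite("pics/w0.png",w["image"][:,:,::-1])
print(w["fovy"],w["cx"],w["cy"],np.round(w["extrinsics"],4).tolist())
for px in [(158,187),(203,187),(241,185),(243,226),(159,233),(204,227)]: print(px,cast(r,px,.037).round(3))
for px in [(383,192),(389,223),(355,229),(349,195)]: print(px,cast(r,px,.01).round(3))
E
```

```text
64.53940831275794 283.01050723593045 210.67105715534564 [[0.369, 0.8897, 0.2688, 0.3192], [-0.9294, 0.3537, 0.1049, -0.5994], [-0.0018, -0.2885, 0.9575, 0.3722], [0.0, 0.0, 0.0, 1.0]]
(158, 187) [[0.596 0.312 0.037]]
(203, 187) [[0.593 0.198 0.037]]
(241, 185) [[0.596 0.103 0.037]]
(243, 226) [[0.492 0.098 0.037]]
(159, 233) [[0.48  0.306 0.037]]
(204, 227) [[0.492 0.195 0.037]]
(383, 192) [[ 0.574 -0.259  0.01 ]]
(389, 223) [[ 0.494 -0.268  0.01 ]]
(355, 229) [[ 0.481 -0.182  0.01 ]]
(349, 195) [[ 0.569 -0.171  0.01 ]]
```

View pics/c1.png

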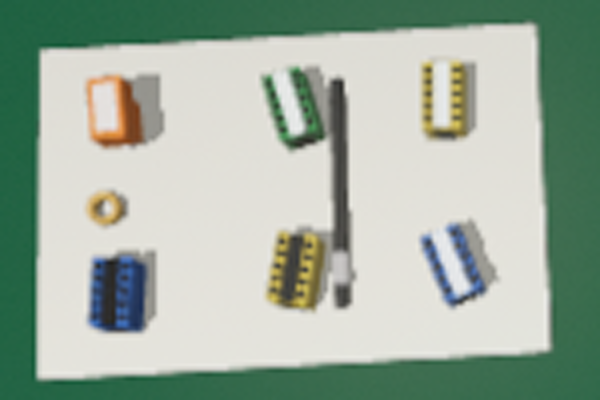

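View pics/w0.png

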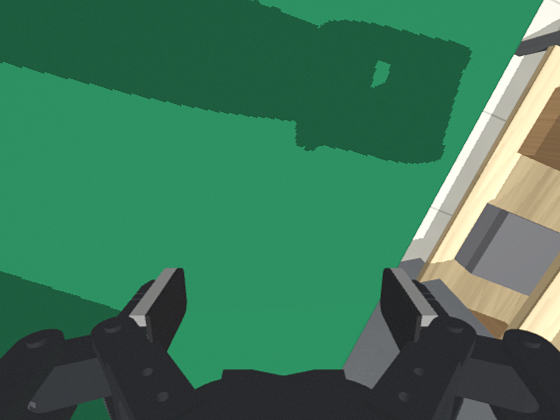

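Enlarged crop: the finished plugs (white bar) are green at left-centre, yellow at top right and blue at bottom right. The unfinished ones are blue at bottom left and yellow at bottom centre, and a thin dark pen lies beside the green plug. The wrist view shows only the table. Next I'll fly to the caddy for a closer measurement.

send_rows(moves="0 0 0.0603 1 -0.67 -0.1 1;0 0 0.0603 1 -0.67 -0.1 1;0 0 0.0603 1 -0.67 -0.1 1;0 0 0.0603 1 -0.67 -0.1 1;0 0 0.0603 1 -0.67 -0.1 1")

```text
time: 0.82
eef_pos: [0.3878, -0.4259, 0.2658]
tcp_rot: [1.0, 0.002, 0.0, 0.0]
contact_force: [-0.7, -0.6, -0.0]
opening: 0.996
finger_force: 0.0
```

send_rows(moves="0 0 0 0.2 -1 0 1;0 0 0 0.2 -1 0 1;0 0 0 0.2 -1 0 1;0 0 0 0.2 -1 0 1;0 0 0 0.2 -1 0 1;0 0 0 0.2 -1 0 1")

```text
time: 1.58
eef_pos: [0.4258, -0.2304, 0.2653]
tcp_rot: [1.0, -0.001, -0.0, 0.0]
contact_force: [-0.1, -0.8, 1.0]
opening: 0.995
finger_force: 0.0
```

```bash
cat >> h.py <<'E'
def go(x,y,z,yaw=None):
    "x,y,z in mm, yaw of tool x in deg: prints turn z and shifts in tool units"
    s=ctrl.get_state(); q=R.from_quat(s["tcp_rot"]); m=q.as_matrix()
    psi=np.degrees(np.arctan2(m[1,0],m[0,0]))
    if yaw is None: yaw=psi
    T=R.from_euler("z",yaw,degrees=True)*R.from_euler("x",180,degrees=True)
    rv=(q.inv()*T).as_rotvec()/(2*np.pi); sh=q.inv().apply(np.array([x,y,z])/1000-s["eef_pos"])/.2
    print("t=%.2f pos"%s["time"],(s["eef_pos"]*1000).round(1),"yaw %.1f"%psi,"open %.3f"%s["opening"],"-> turn",rv.round(4),"shift",sh.round(4))
E
python3 - <<'E'
from h import *
go(500,-200,250,0)
w=cam("wrist"); cv2.imwrite("pics/w1.png",w["image"][:,:,::-1])
E
```

```text
t=1.57 pos [ 425.8 -230.4  265.3] yaw -0.1 open 0.995 -> turn [ 0.0001  0.     -0.0003] shift [ 0.371  -0.1524  0.0765]
```

View pics/w1.png

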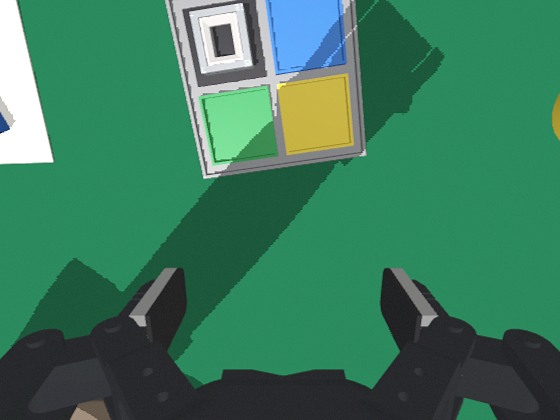

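The caddy is visible, with green at (238,125), yellow at (315,113), blue at (308,35) and the socket at (222,40), the top row partly cut off. I'll move forward to centre it.

send_rows(moves="0 0 0 0.45 -0.05 0 1;0 0 0 0.45 -0.05 0 1;0 0 0 0.45 -0.05 0 1;0 0 0 0.45 -0.05 0 1")

```text
time: 2.12
eef_pos: [0.5152, -0.2196, 0.2648]
tcp_rot: [1.0, -0.001, -0.001, -0.0]
contact_force: [0.5, -1.3, 0.9]
opening: 0.994
finger_force: 0.0
```

Run:
```python
from h import *
go(500,-200,250,0)
w=cam("wrist"); cv2.imwrite("pics/w2.png",w["image"][:,:,::-1])
np.savez("w2.npz",**{k:v for k,v in w.items()})
t=cam("top")
for n,r in(("w",w),("t",t)):
  a=1500 if n=="w" else 100
  for c,lo,hi in (("blue",(100,120,60),(125,255,255)),("yel",(20,120,80),(32,255,255)),("grn",(55,60,150),(72,255,255)) ):
    print(n,c,[b for b in blobs(r,lo,hi,a,.011) if b[3]<110])
  print(n,"tray",[b for b in blobs(r,(0,0,100),(180,45,240),a,.005)])
  for z in (.026,):
    print(n,"white",blobs(r,(0,0,225),(180,30,255),300 if n=="w" else 20,.026))
  print([r["hsv"][y,x] for x,y in [(355,229),(383,192)]])
```

```text
t=2.12 pos [ 515.2 -219.6  264.8] yaw -0.1 open 0.994 -> turn [-0.0001  0.0002 -0.0002] shift [-0.0759 -0.0979  0.0743]
w blue [([315.0, 117.0], 580.4, -254.6, 76.5, 76.2, 8.1)]
w yel [([323.0, 192.0], 495.4, -266.7, 78.0, 76.6, 8.2)]
w grn []
w tray [([282.0, 154.0], 531.1, -217.6, 193.1, 192.5, -81.9)]
w white [([28.0, 153.0], 552.1, 72.2, 201.0, 88.8, 1.4)]
[array([150,   4, 171], dtype=uint8), array([ 75, 182, 112], dtype=uint8)]
t blue [([158.0, 234.0], 483.3, 313.4, 40.7, 31.4, -1.5)]
t yel [([513.0, 218.0], 498.4, -581.3, 97.9, 92.1, -50.3)]
t grn []
t tray [([54.0, 211.0], 546.6, 584.9, 91.9, 61.8, 65.1), ([6.0, 205.0], 566.3, 713.4, 48.0, 31.1, 5.2), ([344.0, 200.0], 541.5, -189.1, 162.3, 135.9, 8.1), ([202.0, 210.0], 542.9, 205.3, 326.3, 216.6, -88.4), ([288.0, 66.0], 895.8, 6.7, 1575.2, 481.7, 88.2)]
t white [([205.0, 222.0], 510.3, 199.5, 312.0, 149.0, -88.3), ([156.0, 186.0], 601.5, 321.3, 27.4, 11.4, 9.6), ([202.0, 185.0], 601.6, 203.7, 39.2, 6.3, 16.7), ([240.0, 183.0], 604.0, 106.3, 36.7, 5.1, -0.4), ([306.0, 89.0], 854.0, -70.0, 87.9, 58.2, -13.9), ([192.0, 108.0], 853.3, 200.6, 254.4, 142.7, -84.9), ([222.0, 72.0], 917.5, 165.0, 236.4, 98.1, 68.4)]
[array([20, 59, 52], dtype=uint8), array([16, 65, 67], dtype=uint8)]
```

View pics/w2.png

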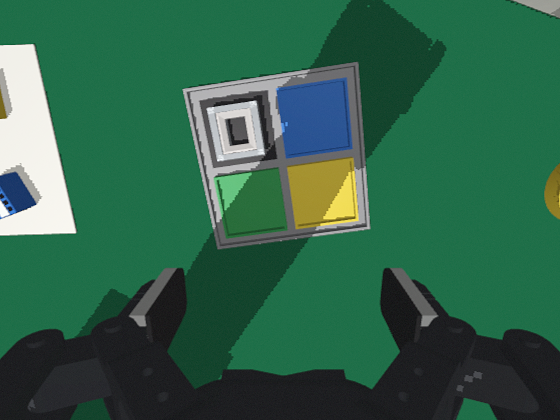

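The caddy is in full view: blue bin at (315,117), yellow at (323,192), green at (252,203), and the socket at (238,130) with its slot's long side roughly along world x. The tray yaw measures 8.1°. Now to the pad.

send_rows(moves="0 0 0 0 -1 0 1;0 0 0 0 -1 0 1;0 0 0 0 -1 0 1;0 0 0 0 -1 0 1")

```text
time: 2.72
eef_pos: [0.515, -0.0162, 0.2657]
tcp_rot: [1.0, 0.002, 0.0, -0.0]
contact_force: [-0.1, -0.3, 0.1]
opening: 1.0
finger_force: 0.0
```

send_rows(moves="0 0 0 -0.1 -1 0 1;0 0 0 -0.1 -1 0 1;0 0 0 -0.1 -1 0 1;0 0 0 -0.1 -1 0 1;0 0 0 -0.1 -1.0 0 1;0 0 0 -0.1 -1.0 0 1")

```text
time: 3.48
eef_pos: [0.4964, 0.1796, 0.2653]
tcp_rot: [1.0, -0.001, 0.0, 0.0]
contact_force: [-0.2, -0.5, 0.2]
opening: 0.997
finger_force: 0.0
```

Run:
```python
from h import *
go(500,200,250,0)
w=cam("wrist"); cv2.imwrite("pics/w3.png",w["image"][:,:,::-1])
np.savez("w3.npz",**w)
```

```text
t=3.48 pos [496.4 179.6 265.3] yaw -0.1 open 0.997 -> turn [ 0.0001 -0.     -0.0003] shift [ 0.0179 -0.1021  0.0764]
```

View pics/w3.png

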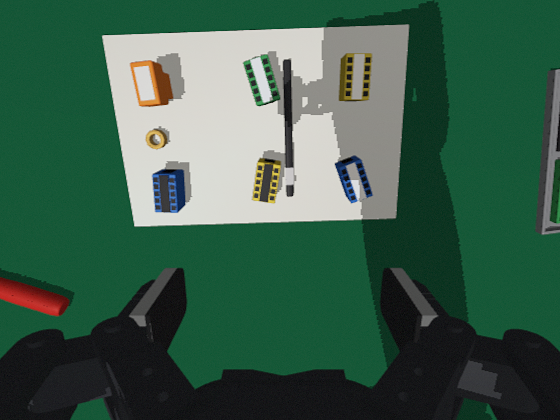

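Pad view: tag at (150,83), green at (261,80), yellow at (356,77), blue at (353,179). The unfinished plugs are blue at (169,190) and yellow at (266,180), and the pen is at (289,128). Next I'll measure each top face from its white bar.

```bash
cat >> h.py <<'E'
def bar(r,px,z,half=30,gap=45,thr=None):
    "largest pale piece inside the coloured/black outline near px -> its rectangle on plane z"
    x,y=map(int,px); sl=np.s_[max(y-half,0):y+half,x-half:x+half]
    h=r["hsv"][sl]
    body=((h[...,1]>90)&(h[...,2]>30))|(h[...,2]<55)      # coloured or black
    pale=((h[...,1]<=90)&(h[...,2]>=55)).astype(np.uint8)
    n,l,st,ce=cv2.connectedComponentsWithStats(pale,connectivity=4)
    H,W=pale.shape
    ok=[i for i in range(1,n) if st[i,0]>0 and st[i,1]>0 and st[i,0]+st[i,2]<W and st[i,1]+st[i,3]<H]
    res=[]
    for i in sorted(ok,key=lambda i:-st[i,4])[:2]:
        c=cv2.findContours((l==i).astype(np.uint8),cv2.RETR_EXTERNAL,cv2.CHAIN_APPROX_NONE)[0][0][:,0]+[max(x-half,0),max(y-half,0)]
        (u,v),(a,b),t=cv2.minAreaRect((cast(r,c,z)[:,:2]*1000).astype(np.float32))
        if a<b:a,b,t=b,a,t+90
        res.append((st[i,4],round(u,1),round(v,1),round(a,1),round(b,1),round((t+90)%180-90,1)))
    return res
E
python3 - <<'E'
from h import *
w=dict(np.load("w3.npz"))
for n,p,z,hf in (("tag",(150,83),.055,34),("g",(261,80),.037,34),("y",(356,77),.037,34),("b",(353,179),.037,34)):
    print(n,bar(w,p,z,hf))
x=w["hsv"][77,340:372];print(x.tolist())
x=w["hsv"][179,335:372];print(x.tolist())
im=w["image"][30:220,100:410,::-1]
cv2.imwrite("pics/w3c.png",cv2.resize(im[:,120:],None,fx=3.1,fy=3.1,interpolation=cv2.INTER_NEAREST))
E
```

```text
tag [(np.int32(517), 596.4, 311.6, 30.0, 14.5, 6.1)]
g [(np.int32(7), 599.4, 177.4, 2.7, 2.7, -47.0), (np.int32(5), 604.5, 176.9, 2.8, 1.0, -0.1)]
y [(np.int32(492), 603.4, 105.1, 40.9, 10.9, -0.3)]
b []
[[25, 160, 89], [25, 200, 83], [24, 192, 85], [25, 202, 82], [25, 191, 95], [25, 193, 123], [24, 175, 108], [113, 78, 26], [105, 39, 26], [120, 33, 23], [110, 64, 24], [24, 188, 84], [24, 89, 132], [22, 25, 153], [18, 8, 161], [21, 11, 161], [13, 11, 160], [21, 11, 160], [17, 11, 161], [17, 11, 160], [21, 11, 160], [15, 10, 161], [23, 35, 159], [24, 97, 131], [23, 185, 62], [120, 78, 26], [60, 21, 24], [98, 44, 23], [25, 80, 35], [25, 196, 117], [22, 67, 149], [20, 5, 145]]
[[27, 11, 215], [30, 9, 215], [27, 11, 216], [24, 12, 221], [30, 5, 196], [111, 63, 130], [109, 207, 95], [109, 203, 94], [109, 192, 81], [112, 146, 47], [175, 85, 18], [20, 64, 12], [30, 128, 10], [117, 116, 22], [110, 179, 84], [120, 16, 131], [20, 20, 156], [20, 15, 151], [23, 14, 149], [19, 14, 150], [19, 14, 151], [19, 14, 150], [19, 14, 151], [20, 15, 154], [21, 12, 155], [116, 28, 137], [109, 213, 86], [30, 73, 14], [0, 46, 11], [0, 30, 17], [48, 91, 14], [110, 183, 53], [109, 90, 102], [102, 10, 129], [27, 16, 144], [25, 11, 141], [24, 9, 141]]
```

View pics/w3c.png

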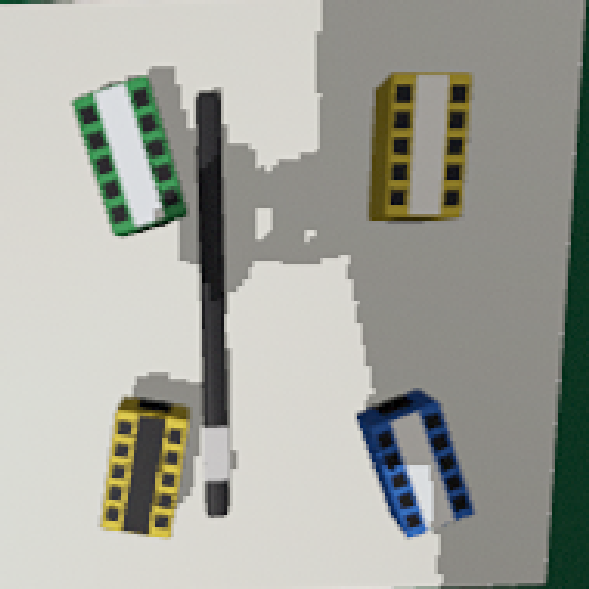

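The crop shows the ten black openings clearly on each top face. Their centroids give centre and yaw robustly, and bar pixels alone merge with the pad.

```bash
cat >> h.py <<'E'
def holes(r,px,z,half=32,vmax=50):
    "centroids of small dark openings -> rectangle centre (mm), sides, yaw on plane z"
    x,y=map(int,px); m=(r["hsv"][y-half:y+half,x-half:x+half,2]<vmax).astype(np.uint8)
    n,l,st,ce=cv2.connectedComponentsWithStats(m,connectivity=4)
    a=st[1:,4]; big=[i for i in range(1,n) if st[i,4]>=8]
    med=np.median(np.sort(st[big,4])[-12:])
    k=[i for i in big if .5*med<st[i,4]<1.8*med and max(st[i,2],st[i,3])<2.2*med**.5]
    w=(cast(r,ce[k]+[x-half,y-half],z)[:,:2]*1000).astype(np.float32)
    (u,v),(p,q),t=cv2.minAreaRect(w)
    if p<q:p,q,t=q,p,t+90
    return len(k),st[k,4].tolist(),"mean",w.mean(0).round(1),"rect",round(u,1),round(v,1),round(p,1),round(q,1),"yaw",round((t+90)%180-90,1)
E
python3 - <<'E'
from h import *
w=dict(np.load("w3.npz"))
for n,p in (("g",(261,80)),("y",(356,77)),("b",(353,179)),("bareb",(169,190)),("barey",(266,180))): print(n,*holes(w,p,.037,26))
# pen extents (z~.01)
print(cast(w,[(286,60),(290,195)],.01).round(3).tolist())
E
```

```text
g 10 [17, 18, 15, 14, 14, 16, 15, 13, 19, 11] mean [600.2 201.1] rect 600.1 201.1 31.6 17.7 yaw 16.9
y 10 [20, 20, 22, 20, 18, 19, 20, 20, 17, 19] mean [603.1 105.1] rect 602.9 105.1 31.1 17.9 yaw -0.4
b 10 [18, 15, 17, 17, 15, 11, 16, 11, 15, 10] mean [496.6 100.4] rect 496.5 100.4 31.6 17.7 yaw 21.8
bareb 0 [] mean [nan nan] rect 0.0 0.0 0.0 0.0 yaw 0.0
barey 1 [25] mean [520.  194.1] rect 520.0 194.1 0.0 0.0 yaw 0.0
[[0.622, 0.176, 0.01], [0.475, 0.171, 0.01]]h.py:57: RuntimeWarning: Mean of empty slice.
  return len(k),st[k,4].tolist(),"mean",w.mean(0).round(1),"rect",round(u,1),round(v,1),round(p,1),round(q,1),"yaw",round((t+90)%180-90,1)
  ret = um.true_divide(
```

send_rows(moves="0 0 -0.0608 0 0.396 0.776 1;0 0 -0.0608 0 0.396 0.776 1;0 0 -0.0608 0 0.396 0.776 1;0 0 -0.0608 0 0.396 0.776 1;0 0 -0.0608 0 0.396 0.776 1;0 0 -0.0608 0 0.396 0.776 1")

```text
time: 4.28
eef_pos: [0.4978, 0.1024, 0.1127]
tcp_rot: [0.982, 0.19, 0.002, 0.0]
contact_force: [-0.4, -0.4, 0.7]
opening: 1.0
finger_force: 0.0
```

Run:
```python
from h import *
w=cam("wrist"); cv2.imwrite("pics/w4.png",w["image"][:,:,::-1])
E=np.linalg.inv(np.array(w["extrinsics"]));c=E[:3,:3]@[.4965,.1004,.037]+E[:3,3]
p=(w["cx"]-c[0]/c[2]*w["f"],w["cy"]+c[1]/c[2]*w["f"]);print(p)
print(*holes(w,p,.037,48))
go(496.5,100.4,26,21.8)
```

```text
(np.float64(284.62804146530874), np.float64(233.6972897169382))
10 [55, 49, 37, 46, 36, 36, 36, 40, 36, 42] mean [496.7 100.3] rect 496.7 100.2 31.2 17.8 yaw 21.7
t=4.33 pos [497.6 102.6 112.5] yaw 21.9 open 1.001 -> turn [ 0.0003 -0.0007  0.0003] shift [-0.011   0.0072  0.4325]
```

send_rows(moves="0 0 0 -0.01 0.008 0.2 1;0 0 0 -0.01 0.008 0.43 1;0 0 0 -0.01 0.008 0.43 1;0 0 0 -0.01 0.008 0.43 1;0 0 0 -0.01 0.008 0.43 -1;0 0 0 -0.01 0.008 0.43 -1;0 0 0 -0.01 0.008 0.43 -1;0 0 0 -0.01 0.008 0.43 -1;0 0 0 -0.01 0.008 0.43 -1;0 0 0 -0.01 0.008 0.43 -1", newtons=40)

```text
time: 5.58
eef_pos: [0.4954, 0.0999, 0.0249]
tcp_rot: [0.982, 0.19, 0.001, 0.0]
contact_force: [-0.4, -0.0, 5.6]
opening: 0.294
finger_force: 41.2
```

Run:
```python
from h import *
s=ctrl.get_state();print(s["finger_force"],s["contact_force"])
go(580.4,-254.6,110,8)
```

```text
41.18033409118652 [-0.35989674 -0.0131282   5.58144743]
t=5.58 pos [495.4  99.9  24.9] yaw 21.9 open 0.294 -> turn [ 0.0001 -0.0002  0.0386] shift [-0.2658  1.8033 -0.4248]
```

send_rows(moves="0 0 0 0 0 -0.3 -1;0 0 0 0 0 -0.425 -1;0 0 0.0386 -0.13 0.9 -0.425 -1;0 0 0.0386 -0.13 0.9 -0.425 -1;0 0 0.0386 -0.13 0.9 -0.425 -1;0 0 0.0386 -0.13 0.9 -0.425 -1")

```text
time: 6.32
eef_pos: [0.5382, -0.0803, 0.1089]
tcp_rot: [0.998, 0.067, 0.0, 0.0]
contact_force: [-0.1, 0.2, -1.3]
opening: 0.297
finger_force: 40.4
```

Run:
```python
from h import *
go(580.4,-254.6,110,8)
```

```text
t=6.33 pos [538.2 -80.3 108.9] yaw 7.7 open 0.297 -> turn [ 0.0001 -0.     -0.0009] shift [ 0.0927  0.8918 -0.005 ]
```

send_rows(moves="0 0 0 0.09 0.89 0 -1;0 0 0 0.09 0.89 0 -1;0 0 0 0.09 0.89 0 -1;0 0 0 0.09 0.89 0 -1;0 0 0 0.09 0.89 0.2 -1;0 0 0 0.09 0.89 0.395 -1;0 0 0 0.09 0.89 0.395 -1;0 0 0 0.09 0.89 0.395 -1")

```text
time: 7.32
eef_pos: [0.5797, -0.2487, 0.0296]
tcp_rot: [0.998, 0.07, -0.001, -0.001]
contact_force: [-0.3, 0.4, -0.5]
opening: 0.299
finger_force: 44.9
```

Run:
```python
from h import *
print(ctrl.get_state()["contact_force"])
go(580.4,-254.6,25,8)
```

```text
[-0.30875876  0.44487132 -0.50160516]
t=7.33 pos [ 579.7 -248.7   29.6] yaw 8.1 open 0.299 -> turn [-0.0002  0.0002  0.0002] shift [-0.0008  0.0297  0.0229]
```

send_rows(moves="0 0 0 0 0.025 0 -1;0 0 0 0 0.025 0.01 -1;0 0 0 0 0.025 0.01 -1;0 0 0 0 0.025 0.01 -1")

```text
time: 7.82
eef_pos: [0.5808, -0.2555, 0.0281]
tcp_rot: [0.998, 0.07, -0.0, -0.0]
contact_force: [-1.3, -0.9, -0.6]
opening: 0.296
finger_force: 44.9
```

send_rows(moves="0 0 0 0 0 0.01 -1;0 0 0 0 0 0.01 -1;0 0 0 0 0 0.01 -1")

```text
time: 8.2
eef_pos: [0.5809, -0.2556, 0.0261]
tcp_rot: [0.998, 0.07, 0.0, 0.0]
contact_force: [-0.1, -0.2, -0.3]
opening: 0.295
finger_force: 44.9
```

send_rows(moves="0 0 0 0 0 0.005 0.1;0 0 0 0 0 0.005 0.1;0 0 0 0 0 0.005 0.1;0 0 0 0 0 0.005 0.1;0 0 0 0 0 -0.2 0.3;0 0 0 0 0 -0.5 1;0 0 0 0 0 -0.5 1;0 0 0 0 0 -0.5 1")

```text
time: 9.2
eef_pos: [0.5808, -0.2555, 0.1262]
tcp_rot: [0.998, 0.07, 0.0, 0.0]
contact_force: [0.1, 0.7, -0.4]
opening: 1.001
finger_force: 0.0
```

Run:
```python
from h import *
w=cam("wrist"); cv2.imwrite("pics/w5.png",w["image"][:,:,::-1])
go(602.9,105.1,130,-0.4)
```

```text
t=9.25 pos [ 580.1 -255.   124.8] yaw 8.0 open 1.000 -> turn [-0.0002  0.0003  0.0233] shift [ 0.363  -1.7674 -0.0238]
```

View pics/w5.png

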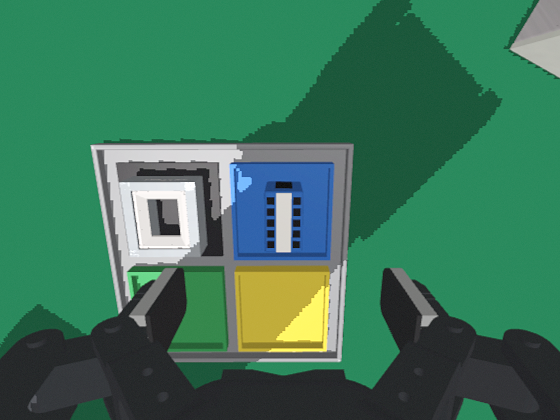

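The blue plug stands upright, centred in the blue bin (284,222), and the socket is at (163,218). Next, the yellow one.

send_rows(moves="0 0 0.0233 0.18 -0.88 0 1;0 0 0.0233 0.18 -0.88 0 1;0 0 0.0233 0.18 -0.88 0 1")

```text
time: 9.62
eef_pos: [0.5905, -0.074, 0.1236]
tcp_rot: [1.0, -0.004, -0.002, -0.001]
contact_force: [-0.4, -0.6, 0.3]
opening: 0.997
finger_force: 0.0
```

send_rows(moves="0 0 0 0.058 -0.904 -0.02 1;0 0 0 0.058 -0.904 -0.02 1;0 0 0 0.058 -0.904 -0.02 1;0 0 0 0.058 -0.904 -0.02 1;0 0 0 0.058 -0.904 -0.02 1;0 0 0 0.058 -0.904 -0.02 1")

```text
time: 10.38
eef_pos: [0.6045, 0.1031, 0.1291]
tcp_rot: [1.0, -0.004, -0.001, 0.0]
contact_force: [-0.0, 0.4, 0.2]
opening: 1.002
finger_force: 0.0
```

```bash
cat >> h.py <<'E'
def look(x,y,half=48):
    w=cam("wrist"); E=np.linalg.inv(np.array(w["extrinsics"])); c=E[:3,:3]@[x/1000,y/1000,.037]+E[:3,3]
    p=(w["cx"]-c[0]/c[2]*w["f"],w["cy"]+c[1]/c[2]*w["f"]); print(*holes(w,p,.037,half)); return w
E
python3 - <<'E'
from h import *
look(603,105)
go(602.9,105.1,26,-0.4)
E
```

```text
2 [19, 25] mean [591.6  96.3] rect 591.6 96.3 7.5 0.0 yaw -1.8
t=10.43 pos [604.8 103.  129.5] yaw -0.5 open 1.002 -> turn [ 0.      0.0002 -0.0003] shift [-0.0088 -0.0106  0.5173]
```

send_rows(moves="0 0 0 -0.008 -0.01 0.25 1;0 0 0 -0.008 -0.01 0.517 1;0 0 0 -0.008 -0.01 0.517 1;0 0 0 -0.008 -0.01 0.517 1;0 0 0 -0.008 -0.01 0.517 -1;0 0 0 -0.008 -0.01 0.517 -1;0 0 0 -0.008 -0.01 0.517 -1;0 0 0 -0.008 -0.01 0.517 -1;0 0 0 -0.008 -0.01 0.517 -1;0 0 0 -0.008 -0.01 0.517 -1", newtons=40)

```text
time: 11.68
eef_pos: [0.6042, 0.1066, 0.0278]
tcp_rot: [1.0, -0.003, 0.001, -0.0]
contact_force: [-0.3, -0.5, 5.8]
opening: 0.297
finger_force: 41.2
```

Run:
```python
from h import *
go(495.4,-266.7,110,8)
```

```text
t=11.68 pos [604.2 106.6  27.8] yaw -0.4 open 0.297 -> turn [ 0.     -0.0003 -0.0233] shift [-0.5305  1.87   -0.4119]
```

send_rows(moves="0 0 0 0 0 -0.3 -1;0 0 0 0 0 -0.41 -1;0 0 -0.0233 -0.26 0.93 -0.41 -1;0 0 -0.0233 -0.26 0.93 -0.41 -1;0 0 -0.0233 -0.26 0.93 -0.41 -1;0 0 -0.0233 -0.26 0.93 -0.41 -1;0 0 -0.0233 -0.26 0.93 -0.41 -1")

```text
time: 12.55
eef_pos: [0.5497, -0.0792, 0.1082]
tcp_rot: [0.998, 0.069, -0.0, -0.0]
contact_force: [-0.7, 0.3, -0.8]
opening: 0.298
finger_force: 40.5
```

Run:
```python
from h import *
go(495.4,-266.7,110,8)
```

```text
t=12.55 pos [549.7 -79.2 108.2] yaw 7.9 open 0.298 -> turn [-0.0001  0.0001 -0.0003] shift [-0.3976  0.8912 -0.0096]
```

send_rows(moves="0 0 0 -0.397 0.9 0 -1;0 0 0 -0.397 0.9 0 -1;0 0 0 -0.397 0.9 0 -1;0 0 0 -0.397 0.9 0 -1;0 0 0 -0.397 0.9 0.0 -1;0 0 0 -0.397 0.9 0.2 -1;0 0 0 -0.397 0.9 0.38 -1;0 0 0 -0.397 0.9 0.38 -1;0 0 0 -0.397 0.9 0.38 -1")

```text
time: 13.68
eef_pos: [0.4971, -0.2664, 0.0325]
tcp_rot: [0.997, 0.071, -0.0, -0.0]
contact_force: [0.4, -0.2, -0.6]
opening: 0.298
finger_force: 44.1
```

Run:
```python
from h import *
go(495.4,-266.7,28.5,8)
```

```text
t=13.68 pos [ 497.1 -266.4   32.5] yaw 8.1 open 0.298 -> turn [-0.0002  0.0001  0.0004] shift [-0.0085  0.0005  0.0201]
```

send_rows(moves="0 0 0 -0.008 0 0.018 -1;0 0 0 -0.008 0 0.018 -1;0 0 0 -0.008 0 0.018 -1;0 0 0 -0.008 0 0.022 0.1;0 0 0 -0.008 0 0.022 0.1;0 0 0 -0.008 0 0.022 0.1;0 0 0 -0.008 0 0.022 0.1;0 0 0 0 0 -0.15 0.3;0 0 0 0 0 -0.47 1;0 0 0 0 0 -0.47 1;0 0 0 0 0 -0.47 1")

```text
time: 15.05
eef_pos: [0.4964, -0.2684, 0.1269]
tcp_rot: [0.998, 0.07, 0.0, 0.0]
contact_force: [-1.1, 0.4, -0.2]
opening: 1.001
finger_force: 0.0
```

Run:
```python
from h import *
w=cam("wrist"); cv2.imwrite("pics/w6.png",w["image"][:,:,::-1])
go(600.1,201.1,130,16.9)
```

```text
t=15.10 pos [ 495.8 -267.9  125.6] yaw 8.0 open 0.997 -> turn [-0.0002  0.0002 -0.0248] shift [ 0.8424 -2.2498 -0.0197]
```

View pics/w6.png

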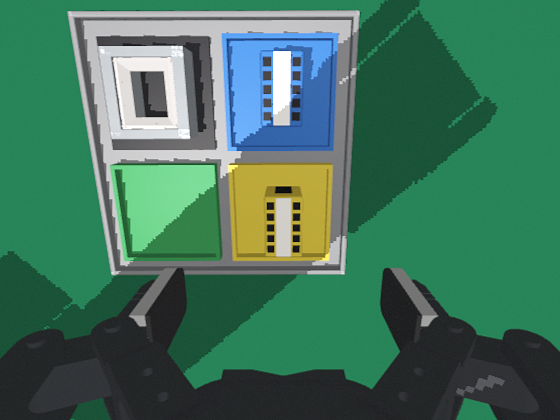

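Yellow stands upright in the yellow bin (284,220), and blue is still in place. Next, green.

send_rows(moves="0 0 0 0.4 -1 -0.02 1;0 0 0 0.4 -1 -0.02 1;0 0 0 0.4 -1 -0.02 1;0 0 0 0.4 -1 -0.02 1")

```text
time: 15.6
eef_pos: [0.5467, -0.0559, 0.1283]
tcp_rot: [0.997, 0.071, -0.002, -0.001]
contact_force: [1.4, 0.2, 0.1]
opening: 0.995
finger_force: 0.0
```

send_rows(moves="0 0 0 0.4 -1 0 1;0 0 0 0.4 -1 0 1;0 0 0 0.4 -1 0 1;0 0 0 0.4 -1 0 1")

```text
time: 16.1
eef_pos: [0.5981, 0.1529, 0.1281]
tcp_rot: [0.997, 0.071, -0.002, -0.0]
contact_force: [-0.2, -0.2, -0.9]
opening: 1.0
finger_force: 0.0
```

send_rows(moves="0 0 -0.0248 0.042 -0.25 0 1;0 0 -0.0248 0.042 -0.25 0 1;0 0 -0.0248 0.042 -0.25 0 1;0 0 -0.0248 0.042 -0.25 0 1")

```text
time: 16.6
eef_pos: [0.6003, 0.1993, 0.1298]
tcp_rot: [0.989, 0.146, -0.001, 0.0]
contact_force: [0.7, -0.5, 0.1]
opening: 1.0
finger_force: 0.0
```

Run:
```python
from h import *
w=look(600,201); cv2.imwrite("pics/w7.png",w["image"][:,:,::-1])
go(600.1,201.1,31,16.9)
```

```text
10 [54, 49, 38, 34, 36, 30, 30, 36, 33, 36] mean [600.4 201.3] rect 600.5 201.3 31.4 17.9 yaw 17.0
t=16.65 pos [600.5 199.3 130.1] yaw 16.8 open 0.999 -> turn [-0.      0.0002 -0.0003] shift [ 0.0012 -0.0092  0.4957]
```

View pics/w7.png

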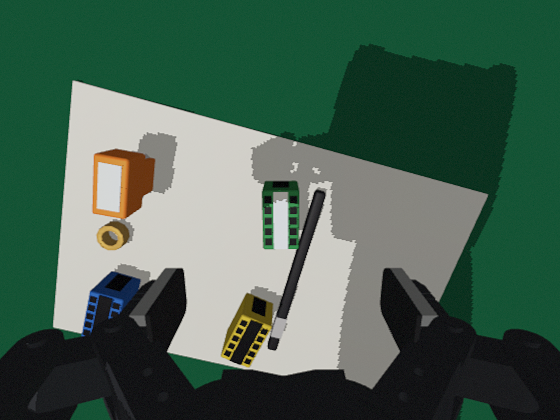

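Green is centred at (281,215). The pen runs about 15 mm to its right and lies low, so I'll grasp higher to pass over it.

send_rows(moves="0 0 0 0 -0.01 0.25 1;0 0 0 0 -0.01 0.49 1;0 0 0 0 -0.01 0.49 1;0 0 0 0 -0.01 0.49 1;0 0 0 0 -0.01 0.49 -1;0 0 0 0 -0.01 0.49 -1;0 0 0 0 -0.01 0.49 -1;0 0 0 0 -0.01 0.49 -1;0 0 0 0 -0.01 0.49 -1;0 0 0 0 -0.01 0.49 -1", newtons=40)

```text
time: 17.9
eef_pos: [0.6009, 0.2027, 0.0338]
tcp_rot: [0.989, 0.147, 0.001, -0.0]
contact_force: [-0.1, -0.6, 5.0]
opening: 0.294
finger_force: 40.7
```

Run:
```python
from h import *
go(483.1,-181.6,115,8)
```

```text
t=17.90 pos [600.9 202.7  33.8] yaw 16.9 open 0.294 -> turn [ 0.     -0.0003  0.0248] shift [-1.1219  1.667  -0.4077]
```

send_rows(moves="0 0 0 0 0 -0.3 -1;0 0 0 0 0 -0.41 -1;0 0 0.0248 -0.56 0.83 -0.41 -1;0 0 0.0248 -0.56 0.83 -0.41 -1;0 0 0.0248 -0.56 0.83 -0.41 -1;0 0 0.0248 -0.56 0.83 -0.41 -1;0 0 0.0248 -0.56 0.83 -0.41 -1")

```text
time: 18.77
eef_pos: [0.5408, 0.0107, 0.1142]
tcp_rot: [0.998, 0.069, -0.0, -0.0]
contact_force: [-0.5, -0.2, -0.6]
opening: 0.294
finger_force: 40.0
```

Run:
```python
from h import *
go(483.1,-181.6,115,8)
```

```text
t=18.77 pos [540.8  10.7 114.2] yaw 7.9 open 0.294 -> turn [-0.0001  0.0001 -0.0003] shift [-0.4175  0.9127 -0.0046]
```

send_rows(moves="0 0 0 -0.417 0.915 0 -1;0 0 0 -0.417 0.915 0 -1;0 0 0 -0.417 0.915 0 -1;0 0 0 -0.417 0.915 0 -1;0 0 0 -0.417 0.915 0.0 -1;0 0 0 -0.417 0.915 0.2 -1;0 0 0 -0.417 0.915 0.38 -1;0 0 0 -0.417 0.915 0.38 -1;0 0 0 -0.417 0.915 0.38 -1")

```text
time: 19.9
eef_pos: [0.4846, -0.1799, 0.0386]
tcp_rot: [0.997, 0.071, -0.0, -0.0]
contact_force: [0.1, 0.1, 0.5]
opening: 0.295
finger_force: 43.2
```

Run:
```python
from h import *
go(483.1,-181.6,35,8)
```

```text
t=19.90 pos [ 484.6 -179.9   38.6] yaw 8.1 open 0.295 -> turn [-0.0001  0.0001  0.0004] shift [-0.0087  0.0071  0.018 ]
```

send_rows(moves="0 0 0 -0.008 0.007 0.018 -1;0 0 0 -0.008 0.007 0.018 -1;0 0 0 -0.008 0.007 0.018 -1;0 0 0 -0.008 0.007 0.021 0.1;0 0 0 -0.008 0.007 0.021 0.1;0 0 0 -0.008 0.007 0.021 0.1;0 0 0 -0.008 0.007 0.021 0.1;0 0 0 0 0 -0.15 0.3;0 0 0 0 0 -0.5 1;0 0 0 0.35 0 -0.5 1;0 0 0 0.35 0 -0.5 1;0 0 0 0.35 0 -0.5 1")

```text
time: 21.4
eef_pos: [0.553, -0.1716, 0.1378]
tcp_rot: [0.998, 0.07, -0.001, -0.0]
contact_force: [-0.5, -0.6, -0.8]
opening: 1.001
finger_force: 0.0
```

Run:
```python
from h import *
w=cam("wrist"); cv2.imwrite("pics/w8.png",w["image"][:,:,::-1]); np.savez("w8.npz",**w)
go(596,312,150,6)
```

```text
t=21.45 pos [ 552.2 -171.5  137.2] yaw 8.0 open 1.004 -> turn [-0.0003  0.0005  0.0056] shift [ 0.5535 -2.3636 -0.0614]
```

View pics/w8.png

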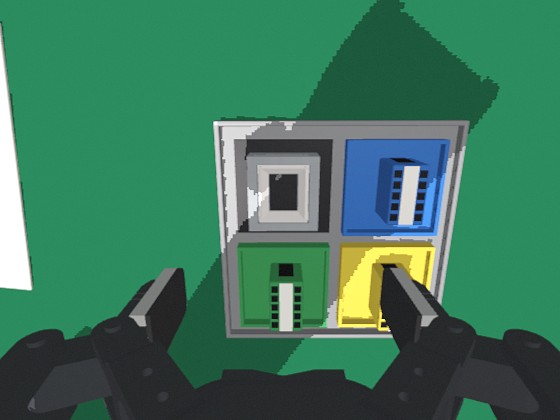

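All three plugs stand in their bins: green at (286,305), blue at (408,193), yellow at (390,295). The socket block is at (283,192) with its slot long vertically, so its x lies along the tray's x. I'll measure it.

Run:
```python
from h import *
w=dict(np.load("w8.npz"))
g=w["image"].mean(2).astype(int)
print(w["hsv"][192,240:330].tolist()); print([ (i,int(g[i,283])) for i in range(145,240)])
```

```text
[[150, 2, 122], [0, 0, 120], [0, 2, 121], [0, 2, 121], [15, 4, 121], [150, 2, 119], [150, 7, 114], [105, 8, 185], [105, 9, 231], [103, 10, 238], [103, 10, 238], [105, 9, 237], [105, 9, 239], [105, 10, 211], [107, 12, 145], [105, 14, 148], [101, 14, 142], [105, 16, 124], [10, 7, 231], [0, 0, 255], [10, 6, 240], [12, 7, 186], [15, 7, 215], [15, 7, 233], [15, 7, 234], [10, 6, 236], [12, 5, 235], [15, 6, 238], [12, 6, 214], [120, 4, 120], [135, 21, 49], [120, 23, 45], [120, 12, 42], [105, 11, 46], [120, 11, 45], [105, 23, 44], [0, 0, 44], [120, 17, 46], [110, 17, 44], [110, 17, 45], [120, 16, 47], [120, 6, 45], [135, 11, 48], [120, 6, 44], [0, 0, 46], [150, 6, 45], [150, 5, 47], [135, 11, 45], [135, 11, 46], [120, 11, 46], [110, 17, 44], [120, 11, 46], [143, 21, 48], [120, 11, 48], [120, 17, 46], [135, 24, 43], [128, 21, 48], [120, 2, 113], [15, 6, 165], [15, 9, 179], [10, 9, 178], [10, 9, 178], [12, 7, 177], [12, 7, 176], [12, 7, 180], [12, 7, 195], [15, 7, 206], [10, 8, 199], [0, 3, 151], [105, 12, 126], [105, 13, 155], [105, 10, 152], [107, 12, 152], [103, 12, 152], [100, 10, 153], [1
[... 614 characters left out ...]
, (179, 45), (180, 46), (181, 47), (182, 43), (183, 45), (184, 44), (185, 45), (186, 45), (187, 44), (188, 46), (189, 43), (190, 43), (191, 42), (192, 43), (193, 45), (194, 44), (195, 45), (196, 44), (197, 44), (198, 43), (199, 42), (200, 44), (201, 42), (202, 43), (203, 41), (204, 42), (205, 43), (206, 43), (207, 41), (208, 41), (209, 36), (210, 123), (211, 180), (212, 191), (213, 191), (214, 190), (215, 190), (216, 190), (217, 190), (218, 190), (219, 190), (220, 190), (221, 193), (222, 159), (223, 139), (224, 147), (225, 149), (226, 148), (227, 148), (228, 149), (229, 150), (230, 132), (231, 58), (232, 78), (233, 125), (234, 127), (235, 127), (236, 127), (237, 126), (238, 127), (239, 126)]
```

Run:
```python
from h import *
w=dict(np.load("w8.npz"))
T=R.from_euler("z",-8.1,degrees=True)
for n,z,L,Rr,t,b in (("funnel",.026,257.5,308.2,164.5,222.0),("slotdark",.014,269.3,297,173.8,209.8),("block",.026,253.5,318.5,156,230.5)):
    p=cast(w,[(L,192),(Rr,192),(283,t),(283,b)],z)*1000
    q=T.apply(p)
    print(n,"w %.1f l %.1f"%(q[0,1]-q[1,1],q[2,0]-q[3,0]),"ctr",T.inv().apply([(q[2,0]+q[3,0])/2,(q[0,1]+q[1,1])/2,z]).round(1))
m=cv2.inRange(w["hsv"],(0,0,0),(180,60,62))[160:225,255:312]
c=max(cv2.findContours(m,cv2.RETR_LIST,cv2.CHAIN_APPROX_NONE)[0],key=cv2.contourArea)[:,0]+[255,160]
print(cv2.minAreaRect((cast(w,c,.014)[:,:2]*1000).astype(np.float32)))
```

```text
funnel w 37.5 l 43.9 ctr [ 568.  -169.1    0. ]
slotdark w 21.5 l 28.8 ctr [ 566.6 -169.5    0. ]
block w 48.1 l 56.9 ctr [ 568.  -171.5    0. ]
((566.4244995117188, -169.42462158203125), (27.176544189453125, 20.532323837280273), 7.999770164489746)
```

send_rows(moves="0 0 0 0.2 -1 -0.115 1;0 0 0 0.2 -1 -0.115 1;0 0 0 0.2 -1 -0.115 1;0 0 0 0.2 -1 -0.115 1")

```text
time: 21.95
eef_pos: [0.5636, 0.0341, 0.1608]
tcp_rot: [0.997, 0.071, -0.001, -0.0]
contact_force: [-1.0, 0.1, 0.2]
opening: 0.998
finger_force: 0.0
```

send_rows(moves="0 0 0 0.2 -1 0 1;0 0 0 0.2 -1 0 1;0 0 0 0.2 -1 0 1;0 0 0 0.2 -1 0 1")

```text
time: 22.45
eef_pos: [0.5761, 0.2369, 0.1604]
tcp_rot: [0.997, 0.071, -0.001, 0.0]
contact_force: [-0.0, 0.3, -0.6]
opening: 1.0
finger_force: 0.0
```

send_rows(moves="0 0 0.0056 0.15 -0.36 0 1;0 0 0.0056 0.15 -0.36 0 1;0 0 0.0056 0.15 -0.36 0 1;0 0 0.0056 0.15 -0.36 0 1;0 0 0.0056 0.15 -0.36 0 1")

```text
time: 23.08
eef_pos: [0.5968, 0.3091, 0.1617]
tcp_rot: [0.999, 0.051, -0.0, 0.0]
contact_force: [-0.0, -0.3, -0.4]
opening: 0.997
finger_force: 0.0
```

Run:
```python
from h import *
w=cam("wrist"); cv2.imwrite("pics/w9.png",w["image"][:,:,::-1]); np.savez("w9.npz",**w)
E=np.linalg.inv(np.array(w["extrinsics"])); c=E[:3,:3]@[.5964,.3116,.055]+E[:3,3]
p=(w["cx"]-c[0]/c[2]*w["f"],w["cy"]+c[1]/c[2]*w["f"]); print(p,bar(w,p,.055,60))
go(596.4,311.6,46,6.1)
```

```text
(np.float64(279.6824855386872), np.float64(216.00841656382323)) [(np.int32(778), 596.1, 311.8, 29.5, 14.3, 5.8), (np.int32(72), 562.4, 322.3, 8.5, 5.9, -84.2)]
t=23.12 pos [596.8 309.3 161.8] yaw 5.9 open 1.002 -> turn [ 0.      0.     -0.0006] shift [-0.0009 -0.0119  0.579 ]
```

View pics/w9.png

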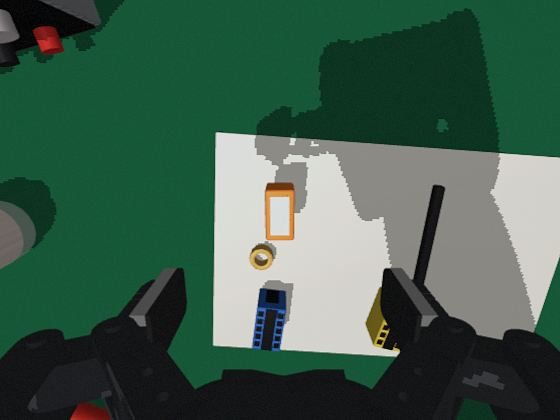

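The tag is at (280,216), upright between the jaws' columns, and bare blue at (269,320) is clear of the grasp. Grasping the tag.

send_rows(moves="0 0 0 -0.002 -0.012 0.3 1;0 0 0 -0.002 -0.012 0.5 1;0 0 0 -0.002 -0.012 0.58 1;0 0 0 -0.002 -0.012 0.58 1;0 0 0 -0.002 -0.012 0.58 1;0 0 0 -0.002 -0.012 0.58 -1;0 0 0 -0.002 -0.012 0.58 -1;0 0 0 -0.002 -0.012 0.58 -1;0 0 0 -0.002 -0.012 0.58 -1;0 0 0 -0.002 -0.012 0.58 -1;0 0 0 -0.002 -0.012 0.58 -1", newtons=80)

```text
time: 24.5
eef_pos: [0.5965, 0.3132, 0.0462]
tcp_rot: [0.999, 0.052, 0.0, -0.0]
contact_force: [0.1, 0.2, 2.3]
opening: 0.242
finger_force: 78.5
```

Run:
```python
from h import *
go(567.7,-169.3,125,8)
```

```text
t=24.50 pos [596.5 313.2  46.2] yaw 6.0 open 0.242 -> turn [-0.     -0.0001 -0.0056] shift [-0.3937  2.3843 -0.3947]
```

send_rows(moves="0 0 0 0 0 -0.3 -1;0 0 0 0 0 -0.4 -1;0 0 0 -0.15 0.9 -0.4 -1;0 0 0 -0.15 0.9 -0.4 -1;0 0 0 -0.15 0.9 -0.4 -1;0 0 0 -0.15 0.9 -0.4 -1")

```text
time: 25.25
eef_pos: [0.5843, 0.1273, 0.1248]
tcp_rot: [0.999, 0.05, -0.001, 0.0]
contact_force: [-1.4, 0.2, -0.9]
opening: 0.235
finger_force: 78.6
```

send_rows(moves="0 0 0 -0.15 0.9 0 -1;0 0 0 -0.15 0.9 0 -1;0 0 0 -0.15 0.9 0 -1;0 0 0 -0.15 0.9 0 -1")

```text
time: 25.75
eef_pos: [0.5738, -0.0539, 0.1254]
tcp_rot: [0.999, 0.05, -0.0, 0.0]
contact_force: [-0.7, 1.0, -0.1]
opening: 0.243
finger_force: 78.7
```

send_rows(moves="0 0 -0.0056 -0.094 0.585 0 -1;0 0 -0.0056 -0.094 0.585 0 -1;0 0 -0.0056 -0.094 0.585 0 -1;0 0 -0.0056 -0.094 0.585 0 -1;0 0 -0.0056 -0.094 0.585 0 -1")

```text
time: 26.38
eef_pos: [0.5674, -0.1675, 0.1253]
tcp_rot: [0.997, 0.071, -0.0, -0.0]
contact_force: [-0.4, -0.0, -1.1]
opening: 0.242
finger_force: 78.8
```

Run:
```python
from h import *
w=cam("wrist"); cv2.imwrite("pics/w10.png",w["image"][:,:,::-1]); np.savez("w10.npz",**w)
m=cv2.inRange(w["hsv"],(5,120,60),(16,255,255)); ys,xs=np.where(m); print(len(xs), xs.min() if len(xs) else 0,xs.max() if len(xs) else 0,ys.min() if len(ys) else 0,ys.max() if len(ys) else 0)
go(567.9,-169.3,80,8)
```

```text
3198 256 310 229 341
t=26.43 pos [ 567.5 -167.6  125.4] yaw 8.1 open 0.246 -> turn [-0.0001  0.0001  0.0003] shift [0.0011 0.0089 0.227 ]
```

View pics/w10.png

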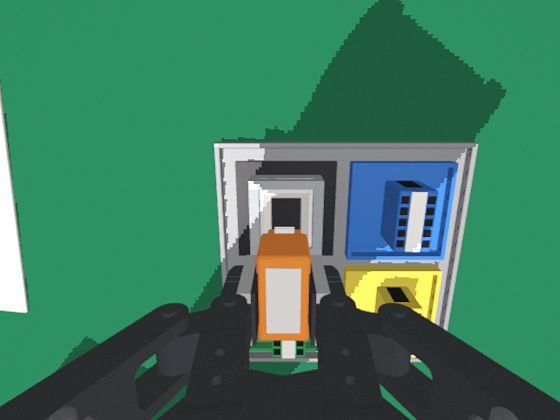

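Tag held upright over the socket (tag front at (284,248), slot at (286,212)). I'll lower to just above the funnel and check the alignment there.

send_rows(moves="0 0 0 0.002 0.009 0.15 -1;0 0 0 0.002 0.009 0.24 -1;0 0 0 0.002 0.009 0.24 -1;0 0 0 0.002 0.009 0.24 -1", newtons=100)

```text
time: 26.92
eef_pos: [0.5685, -0.1712, 0.0783]
tcp_rot: [0.998, 0.07, 0.0, 0.0]
contact_force: [1.1, -0.6, -0.2]
opening: 0.232
finger_force: 102.2
```

Run:
```python
from h import *
go(567.9,-169.3,60,8)
```

```text
t=26.93 pos [ 568.5 -171.2   78.3] yaw 8.0 open 0.232 -> turn [ 0.0001 -0.0001  0.    ] shift [-0.0018 -0.0098  0.0917]
```

send_rows(moves="0 0 0 -0.001 -0.006 0 -1;0 0 0 -0.001 -0.006 0.05 -1;0 0 0 -0.001 -0.006 0.08 -1;0 0 0 -0.001 -0.006 0.08 -1;0 0 0 -0.001 -0.006 0.08 -1")

```text
time: 27.55
eef_pos: [0.568, -0.1702, 0.0617]
tcp_rot: [0.998, 0.07, 0.001, 0.0]
contact_force: [2.4, 1.4, -1.0]
opening: 0.235
finger_force: 102.5
```

Run:
```python
from h import *
s=ctrl.get_state();print(s["contact_force"].round(1),s["wrist_torque"].round(2))
go(567.9,-169.3,46,8)
```

```text
[ 2.4  1.4 -1. ] [ 0.05 -0.4  -0.01]
t=27.55 pos [ 568.  -170.2   61.7] yaw 8.0 open 0.235 -> turn [ 0.     -0.0002 -0.0001] shift [-0.0001 -0.0044  0.0785]
```

send_rows(moves="0 0 0 0.003 -0.004 0.01 -1;0 0 0 0.003 -0.004 0.02 -1;0 0 0 0.003 -0.004 0.03 -1;0 0 0 0.003 -0.004 0.03 -1")

```text
time: 28.05
eef_pos: [0.5691, -0.1701, 0.0579]
tcp_rot: [0.998, 0.07, 0.001, 0.001]
contact_force: [-1.8, 0.3, 7.4]
opening: 0.233
finger_force: 103.6
```

Tabs are meeting the ledges at the expected height. Pressing on.

send_rows(moves="0 0 0 -0.001 0 0.01 -1;0 0 0 -0.001 0 0.02 -1;0 0 0 -0.001 0 0.03 -1;0 0 0 -0.001 0 0.04 -1;0 0 0 -0.001 0 0.04 -1")

```text
time: 28.68
eef_pos: [0.5681, -0.1695, 0.0502]
tcp_rot: [0.998, 0.07, -0.001, -0.0]
contact_force: [-5.1, 1.6, 13.9]
opening: 0.239
finger_force: 104.6
```

send_rows(moves="0 0 0 -0.003 0 0.01 -1;0 0 0 -0.003 0 0.02 -1;0 0 0 -0.003 0 0.03 -1;0 0 0 -0.003 0 0.03 -1;0 0 0 -0.003 0 0.03 -1")

```text
time: 29.3
eef_pos: [0.5684, -0.1696, 0.05]
tcp_rot: [0.998, 0.07, -0.002, -0.001]
contact_force: [-16.3, 6.1, 40.6]
opening: 0.236
finger_force: 108.3
```

Run:
```python
from h import *
s=ctrl.get_state();print(s["contact_force"].round(1),s["wrist_torque"].round(2))
go(567.9,-169.3,46,8)
```

```text
[-16.3   6.1  40.6] [1.39 2.95 0.05]
t=29.30 pos [ 568.4 -169.6   50. ] yaw 8.0 open 0.236 -> turn [-0.0002  0.0005  0.0001] shift [-0.0021 -0.0018  0.0202]
```

Force rose to 40 N with no motion, 4 mm short of the expected height. I'll ease off and look before pressing more.

send_rows(moves="0 0 0 -0.003 0 -0.02 -1;0 0 0 -0.003 0 -0.025 -1;0 0 0 -0.003 0 -0.025 -1")

```text
time: 29.68
eef_pos: [0.5679, -0.1695, 0.0501]
tcp_rot: [0.998, 0.07, 0.001, -0.0]
contact_force: [-3.4, 2.0, 15.8]
opening: 0.237
finger_force: 104.5
```

Run:
```python
from h import *
s=ctrl.get_state();print(s["contact_force"].round(1),s["wrist_torque"].round(2))
go(567.9,-169.3,46,8)
w=cam("wrist"); sc=cam("scene"); np.savez("w11.npz",**w)
a=w["image"][170:370,185:385,::-1]; b=sc["image"][140:220,140:270,::-1]
a=cv2.resize(a,(500,500),interpolation=cv2.INTER_CUBIC); b=cv2.resize(b,(300,185),interpolation=cv2.INTER_CUBIC); b=cv2.copyMakeBorder(b,0,315,0,0,cv2.BORDER_CONSTANT)
cv2.imwrite("pics/w11.png",np.hstack([a,b]))
```

```text
[-3.4  2.  15.8] [0.57 0.79 0.01]
t=29.68 pos [ 567.9 -169.5   50.1] yaw 8.0 open 0.237 -> turn [-0.     -0.0002 -0.    ] shift [ 0.     -0.0009  0.0207]
```

View pics/w11.png

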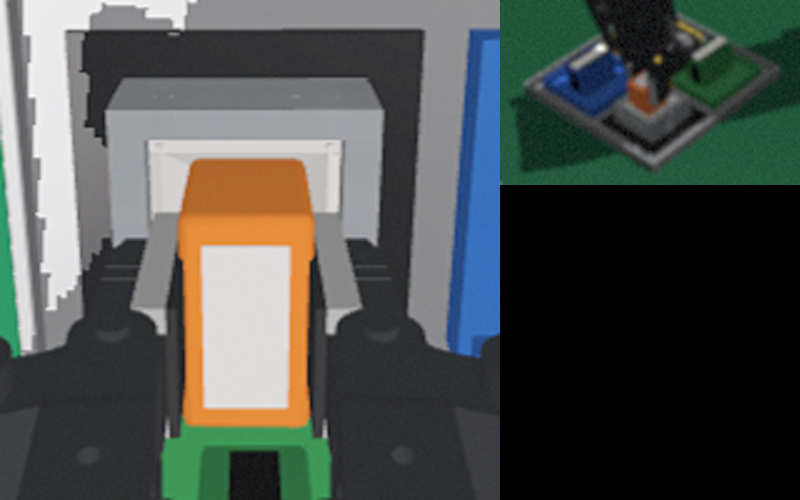

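The tag sits low in the socket between the fingers, but the height can't be read from this view. I'll compare the top patch's pixel size before and after to see whether the tag slipped in the jaws.

Run:
```python
from h import *
for f in ("w10","w11"):
    w=dict(np.load(f+".npz")); h=w["hsv"]
    m=((h[...,1]<70)&(h[...,2]>120)).astype(np.uint8); m[:,:240]=0;m[:,330:]=0;m[:250]=0
    n,l,st,ce=cv2.connectedComponentsWithStats(m); 
    i=max((i for i in range(1,n) if st[i,1]+st[i,3]<345),key=lambda i:st[i,4])
    c=cv2.findContours((l==i).astype(np.uint8),cv2.RETR_EXTERNAL,cv2.CHAIN_APPROX_NONE)[0][0][:,0]
    print(f,st[i],ce[i].round(2),np.array(w["extrinsics"])[:3,3].round(4))
    for z in ((.130,.134,.138) if f=="w10" else (.055,.059,.063)):
        print(z,cv2.minAreaRect((cast(w,c,z)[:,:2]*1000).astype(np.float32)))
```

```text
w10 [ 266  268   35   65 2235] [282.85 299.81] [ 0.6416 -0.1569  0.2532]
0.13 ((565.301025390625, -167.68850708007812), (30.892356872558594, 14.451082229614258), 7.221418380737305)
0.134 ((567.778076171875, -167.3389434814453), (29.889514923095703, 13.98198413848877), 7.221414566040039)
0.138 ((570.2551879882812, -166.9893798828125), (28.886804580688477, 13.512892723083496), 7.221372604370117)
w11 [ 266  268   35   65 2242] [282.89 299.69] [ 0.6419 -0.1591  0.1782]
0.055 ((565.8541870117188, -169.7109832763672), (30.818586349487305, 14.436101913452148), 7.092045307159424)
0.059 ((568.321533203125, -169.36514282226562), (29.81842041015625, 13.967512130737305), 7.09170389175415)
0.063 ((570.788818359375, -169.019287109375), (28.818157196044922, 13.4989595413208), 7.091513633728027)
```

The patch is identical before and after, so there was no slip and the tag centre is at z≈33 mm. Either that is home with the tray about 4 mm up, or the tag is jammed. I'll triangulate the heights of the tray features.

Run:
```python
from h import *
# blue plug: hole mean by ray triangulation over views
rays=[]
for f,p in (("w8",(408,193)),("w10",(415,220)),("w11",None)):
    w=dict(np.load(f+".npz")); 
    E=np.linalg.inv(w["extrinsics"]); c=E[:3,:3]@[.581,-.2555,.040]+E[:3,3]
    p=(float(w["cx"])-c[0]/c[2]*float(w["f"]),float(w["cy"])+c[1]/c[2]*float(w["f"]))
    print(f,np.round(p),end=" ")
    for z in (.037,.041): print(*holes(w,p,z,55))
# socket block top edges, bin rims: tray-frame sizes in w10 image (column/row profiles)
w=dict(np.load("w11.npz")); g=w["image"].mean(2).astype(int)
print([(i,g[214+0,i]) for i in range(215,350)][0:0])
r=214; print("row",r,[(i,int(g[r,i])) for i in range(222,262)],[(i,int(g[r,i])) for i in range(318,345)])
```

```text
w8 [408. 198.] 10 [37, 36, 36, 37, 36, 32, 36, 37, 29, 37] mean [ 581.8 -256.7] rect 581.7 -256.8 32.1 18.0 yaw 7.8
10 [37, 36, 36, 37, 36, 32, 36, 37, 29, 37] mean [ 582.6 -255.1] rect 582.5 -255.1 31.5 17.7 yaw 7.8
w10 [415. 224.] 10 [39, 44, 43, 38, 38, 38, 32, 37, 36, 32] mean [ 581.4 -256.9] rect 581.5 -256.9 32.0 18.1 yaw 7.5
10 [39, 44, 43, 38, 38, 38, 32, 37, 36, 32] mean [ 582.5 -255. ] rect 582.6 -255.0 31.4 17.7 yaw 7.5
w11 [472. 277.] 10 [103, 106, 92, 104, 92, 92, 91, 87, 78, 87] mean [ 580.9 -257.7] rect 580.8 -257.7 32.1 18.1 yaw 7.7
10 [103, 106, 92, 104, 92, 92, 91, 87, 78, 87] mean [ 582.6 -254.9] rect 582.6 -254.9 31.2 17.6 yaw 7.7
[]
row 214 [(222, 45), (223, 48), (224, 45), (225, 47), (226, 60), (227, 132), (228, 162), (229, 158), (230, 157), (231, 157), (232, 158), (233, 158), (234, 158), (235, 157), (236, 157), (237, 156), (238, 157), (239, 158), (240, 156), (241, 158), (242, 157), (243, 158), (244, 157), (245, 157), (246, 156), (247, 155), (248, 155), (249, 157), (250, 158), (251, 157), (252, 158), (253, 157), (254, 159), (255, 158), (256, 158), (257, 159), (258, 158), (259, 158), (260, 159), (261, 159)] [(318, 162), (319, 161), (320, 161), (321, 161), (322, 162), (323, 161), (324, 162), (325, 161), (326, 161), (327, 161), (328, 160), (329, 162), (330, 160), (331, 161), (332, 161), (333, 160), (334, 161), (335, 161), (336, 162), (337, 154), (338, 108), (339, 45), (340, 51), (341, 50), (342, 52), (343, 52), (344, 53)]
```

All three views agree on a plug top at z = 41 mm, so the tray lifts everything by 4 mm. That puts home at tag centre z = 33 mm, and the tag is at 32.9, i.e. fully home. Releasing.

send_rows(moves="0 0 0 0 0 -0.005 -1;0 0 0 0 0 -0.005 -0.3;0 0 0 0 0 -0.005 0;0 0 0 0 0 -0.005 0.2;0 0 0 0 0 -0.005 0.2;0 0 0 0 0 -0.15 0.2;0 0 0 0 0 -0.4 0.2;0 0 0 -0.1 0 -0.7 0.2;0 0 0 -0.1 0 -0.7 0.2;0 0 0 -0.1 0 -0.7 0.2")

```text
time: 31.02
eef_pos: [0.5466, -0.1721, 0.1864]
tcp_rot: [0.998, 0.07, -0.0, -0.0]
contact_force: [0.9, 0.2, -0.8]
opening: 0.597
finger_force: 0.0
```

Run:
```python
from h import *
w=cam("wrist"); E=np.linalg.inv(w["extrinsics"]); c=E[:3,:3]@[.568,-.1695,.059]+E[:3,3]
p=(w["cx"]-c[0]/c[2]*w["f"],w["cy"]+c[1]/c[2]*w["f"])
for z in (.057,.059,.063,.067): print(z,bar(w,p,z,60)[:1])
cv2.imwrite("pics/w12.png",w["image"][:,:,::-1]); go(568,-169,200,8)
```

```text
0.057 [(np.int32(682), 567.5, -170.2, 29.7, 13.6, 7.9)]
0.059 [(np.int32(682), 567.9, -170.2, 29.4, 13.5, 7.9)]
0.063 [(np.int32(682), 568.8, -170.0, 29.0, 13.3, 7.9)]
0.067 [(np.int32(682), 569.6, -169.9, 28.5, 13.1, 7.9)]
t=31.07 pos [ 546.2 -171.8  185.1] yaw 8.0 open 0.598 -> turn [-0.0003  0.0003 -0.    ] shift [ 0.1098  0.0012 -0.0746]
```

View pics/w12.png

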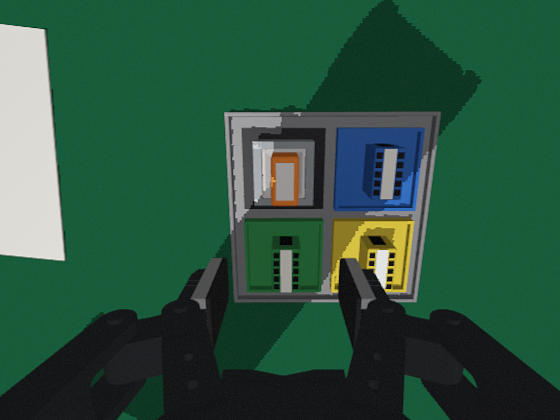

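The tag stands seated in the socket (285,182), and the three plugs are upright in their bins at (388,172), (286,265) and (380,262). The gripper is clear, so I'm handing in.

```bash
python3 -c "
from plant import ctrl
print(ctrl.sign_off())"
```

```text
the job is handed in; nothing more can be done
None
```

The three finished plugs stand in their own colour's bins, the tag is pressed home in the socket, everything is released, and I handed the job in at about 31 s; no verdict came back.

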